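Square up glaze tiles in a tilting tray

TASK

Take the hinged tray by its bar handle and tilt it up so that the three loose test tiles slide down into one single row with their long edges flat against the fence, then lower the tray back down flat without letting it drop. Then push the row along the fence with closed fingers, gently because the tiles chip, until it is closed up without gaps against the end stop. Leave the things standing round the tray where they are.

Things in the scene. Friction and masses are not known exactly. Their poses are not given: they have to be found in the camera images.
- stand: Plywood base board, fixed to the table, 205 mm (x) by 350 mm (y), 12 mm high; origin under its centre. The hinged tray lies on it: white floor, wooden fence along the near side (12 mm thick, 24 mm above the floor, brass hinges), end stop at the left end (same section), a lip 8 mm high along the far side; the right end is open.
- tray_corner (a point): Inner corner of the tray, on the floor where fence and end stop meet; turns with the tray. x points from the fence across to the handle side, y along the fence towards the stop (the inside is at negative y), z out of the floor. Tray down: 18 mm above the table, z upright. Inside, the floor is 170 mm deep (x 0 to 0.170) and 322 mm long (y 0 to -0.322).
- tray_handle (a point): Middle of the handle, a round steel bar 12 mm thick, 100 mm long, parallel to the fence, 35 mm beyond the tray's far edge, 50 mm above the table with the tray down, free below; bent legs at its ends. In the frame of tray_corner: x 0.213, y -0.155, z 0.032. Pinch it from above across the bar; it can turn between the fingers.
- tray (a joint): Tilt in rad: 0 flat, grows as the handle side rises, stop at 0.95. Hinge axis parallel to the fence at x -0.012, z -0.006 in the frame of tray_corner, 12 mm above the table. Tray 0.6 kg; released, it falls back (faster than 2 rad/s counts as dropped). By hidden friction, tiles begin to slide at about 0.3 to 0.55 rad; one resting askew on a corner may need up to 0.8 to swing flat.
- tile_a: A flat rectangular glaze test tile, 72 mm long, 45 mm wide, 6 mm thick, about 50 g, lying glazed face up on the tray floor. Origin: centre of its underside; x along the 72 mm length, z up. The three tiles count alike. Brittle: a press of over 20 N from a finger chips it.
- tile_b: Another flat rectangular glaze test tile, 72 mm long, 45 mm wide, 6 mm thick, about 50 g, lying glazed face up on the tray floor. Origin: centre of its underside; x along the 72 mm length, z up. The three tiles count alike. Brittle: a press of over 20 N from a finger chips it.
- tile_c: The third flat rectangular glaze test tile, 72 mm long, 45 mm wide, 6 mm thick, about 50 g, lying glazed face up on the tray floor. Origin: centre of its underside; x along the 72 mm length, z up. The three tiles count alike. Brittle: a press of over 20 N from a finger chips it.
- test_bowl: Bystander: small glazed pouring bowl, 85x81x40 mm, beyond the tray to the left of the handle; origin under its centre.
- rib_wood: Bystander: flat oval wooden potter's rib, 64x100x8 mm, beyond the tray to the right of the handle; origin under its centre.
- clay_block: Bystander: block of white clay, 66x91x56 mm, to the left of the end stop; origin under its centre.
- marker: Bystander: a capped marker pen, 17x135x16 mm, lying between the tray and the robot; origin under its centre.

How it is judged:
By the outcome, as a careful person would: the job done as asked, in the order asked, and still so for the second after the job is handed in, with the robot touching nothing.
It also fails if it takes over 67 s, if anything falls off the work surface, if the arm or the gripper's body presses on something with over 40 N, if the wrist force passes 120 N, or if a joint passes its speed limit or range.

ROBOT

A 6-joint arm with a two-finger parallel gripper is mounted at the origin on a cart in front of the work surface, level with it; the furniture and walls round the work are solid. World frame = base frame: x ahead of the robot, y to its left, z up, the work surface at z = 0. Lengths are in m, angles in rad, forces in N, time in s.
With the tool pointing down it reaches from about 0.3 to 0.775 m from the base axis. Payload 14.6 kg.
Tool frame: the origin (TCP) lies between the finger pads; the fingertips stand 19 mm ahead of it and the grasp point (between the pads) is the TCP; z points along the fingers, y is the direction in which the jaws open and shut (so a half turn about z gives the same grasp; the last joint's range is limited). The gripper opens to 94 mm and grips with 3 to 60 N. Pads are 16 mm wide; open, the fingers measure 119 mm over their backs; the gripper's body (75 mm by 177 mm) begins 78 mm behind the grasp point.
Start: joints at [-1.2, 0.3, 1.521, -0, 1.321, -0.067], TCP at [0.233, -0.498, 0.224] pointing down, gripper open.
Joint ranges: [-3.03, 3.03], [-0.79, 2.21], [0.23, 2.52], [-1.04, 4.18], [0, 3.07], [-2.55, 2.55]. Speed limits (rad/s): [2.22, 2.22, 2.57, 3.14, 3.14, 3.14].

INTERFACE

Orientations are given as [roll, pitch, yaw] about the fixed x, y, z axes, in that order (R = Rz(yaw) Ry(pitch) Rx(roll)).
In Python, from station import telemetry, vision, ctrl gives the robot as it stands. The module is installed in compiled form; this text tells all that it offers.
- The arm moves only by the shell command python3 -m creep 'ROWS' [FORCE]. ROWS is JSON, a list of rows, each a list of 3 entries, a list of its own where there are three numbers: the shift along the tool's x, y, z in units of 50 mm (1.0 is 50 mm), then the turn about the tool's z in units of 8 degrees (1.0 is 8 degrees), then the opening, from 0 (shut) to 1 (fully open). In form: [[[tx, ty, tz], twist, gripper], ...]. A call has 1 to 12 rows; each row is the pose to reach, as a shift and turn from the pose commanded when the call began, along the tool's axes at that moment; what a row does not reach only later rows make up. A row lasts 1/10 s, in which the tool goes at most 50 mm and 8.59 degrees, less where a joint would pass 70% of its speed; a pose out of reach is approached as far as the arm can. A call with a gripper value outside its range is refused whole. The fingers move at their own pace and stop on an object; FORCE is the grip in N (left out, the last holds). Time passes only in rows, so rows that repeat a pose let the fingers close. It gives the time, the measured TCP pose, the force and the opening at its end, in the units of the state.
- telemetry.get_obs(): the state, without advancing time (a new reading comes with each control period).
- vision.camera(name): name is "scene" or "side" or "wrist"; returns a dict with "img" (400x640x3 uint8, red, green, blue), "depth" (400x640 float32, m along the optical axis (not along the pixel's ray), 0 where there is no reading), "vertical_fov" (degrees; the focal length in pixels is half the picture's height over the tangent of half this angle, whatever the lens; pixels are square), "cx", "cy" (the principal point, pixels), "dist" ([k1, k2, p1, p2, k3] as OpenCV has them; the pictures are not rectified), "extrinsics" (4x4, takes a point from camera to world coordinates); the wrist camera has in their place "hand_eye" (4x4, takes a point from camera to tool coordinates, whose origin is the TCP and whose axes are the flange's). Camera axes: x right, y down, z forward; pixel columns grow to the right and rows downward; lengths in m; the calibration is good to about 2 mm. A picture is of the moment at which its call begins: read the wrist's pose just before it.
- ctrl.hand_in(): hands the job in, once; it reports no verdict.
The state is a dict: "time_s": time; "qpos": joint angles; "joint_vel": joint speeds; "tau": joint torques, N m; "ee_pos": TCP position; "eef_rot": TCP orientation; "force": force on the tool from outside, world axes, zero at the start; "moment": the same for the moment, N m; "grip_width": finger opening in m.
Only numpy, scipy, OpenCV 4.12 (cv2) and the standard library are available. Lean on these libraries where they do the work, as an engineer would, in place of code of your own. Each camera call takes 0.05 s, during which the arm holds its last target.

## Working session

There is one attempt and no reset: what is moved stays moved. The work goes in short steps, Python scripts to look and compute and a shell command to move; the robot and the scene stay as the last step left them, time stands still between calls to the robot, and variables do not carry over. Pictures are saved under pics/ and viewed, and the job is handed in when it is done.

```bash
mkdir -p pics; ls; cat > h.py <<'E'
import numpy as np, cv2
from station import telemetry, vision, ctrl
from scipy.spatial.transform import Rotation as R
def K(c):
    h=c["img"].shape[0]; f=h/2/np.tan(np.radians(c["vertical_fov"])/2)
    return np.array([[f,0,c["cx"]],[0,f,c["cy"]],[0,0,1.]])
def grab(name):
    o=telemetry.get_obs(); c=vision.camera(name)
    if "extrinsics" in c: T=np.array(c["extrinsics"])
    else:
        W=np.eye(4); W[:3,:3]=R.from_euler('xyz',o["eef_rot"]).as_matrix(); W[:3,3]=o["ee_pos"]; T=W@np.array(c["hand_eye"])
    c["T"]=T; return o,c
def rays(c,uv):
    uv=np.asarray(uv,float).reshape(-1,1,2)
    n=cv2.undistortPoints(uv,K(c),np.array(c["dist"],float)).reshape(-1,2)
    d=np.c_[n,np.ones(len(n))]@c["T"][:3,:3].T
    return c["T"][:3,3],d
def onplane(c,uv,z):
    o,d=rays(c,uv); return o+d*((z-o[2])/d[:,2])[:,None]
def proj(c,P):
    Ti=np.linalg.inv(c["T"]); P=np.atleast_2d(P)@Ti[:3,:3].T+Ti[:3,3]
    return cv2.projectPoints(P,np.zeros(3),np.zeros(3),K(c),np.array(c["dist"],float))[0].reshape(-1,2)
def save(c,n): cv2.imwrite(f"pics/{n}.png",c["img"][:,:,::-1])
E
python3 - <<'E'
from h import *
for n in ["scene","side","wrist"]:
    o,c=grab(n); save(c,n+"0"); print(n,c["vertical_fov"],c["cx"],c["cy"],c["dist"],np.round(c["T"],3).tolist())
print({k:np.round(v,3).tolist() for k,v in o.items()})
E
```

```text
pics
scene 44.16801062707906 327.08583008331993 197.29854601022663 [0.00722862 0.         0.         0.         0.        ] [[0.892, -0.274, 0.36, 0.077], [-0.452, -0.567, 0.689, -0.968], [0.016, -0.777, -0.63, 0.913], [0.0, 0.0, 0.0, 1.0]]
side 49.96875439732841 323.93753496819465 197.00629829000508 [-0.01992561  0.          0.          0.          0.        ] [[0.974, -0.127, 0.187, 0.338], [-0.225, -0.494, 0.84, -0.988], [-0.014, -0.86, -0.509, 0.628], [0.0, 0.0, 0.0, 1.0]]
wrist 67.10017445621058 317.03313822356955 202.3194877340934 [0.01099762 0.         0.         0.         0.        ] [[0.424, -0.871, -0.249, 0.304], [-0.906, -0.408, -0.116, -0.464], [-0.001, 0.275, -0.961, 0.384], [0.0, 0.0, 0.0, 1.0]]
{'time_s': 0.1, 'qpos': [-1.2, 0.3, 1.521, -0.0, 1.321, -0.067], 'joint_vel': [0.001, -0.002, -0.002, -0.003, 0.001, -0.001], 'tau': [-0.0, -53.264, -35.329, 0.071, 0.023, -0.0], 'ee_pos': [0.233, -0.498, 0.224], 'eef_rot': [-3.141, -0.0, 0.438], 'force': [-0.489, 0.15, 0.182], 'moment': [0.057, -0.022, 0.012], 'grip_width': 0.094}
```

View pics/scene0.png

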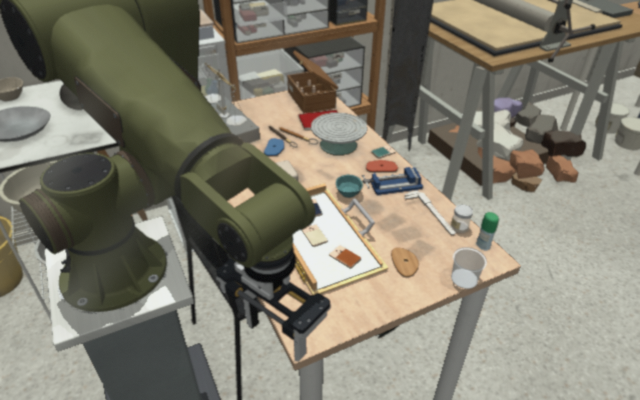

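View pics/side0.png

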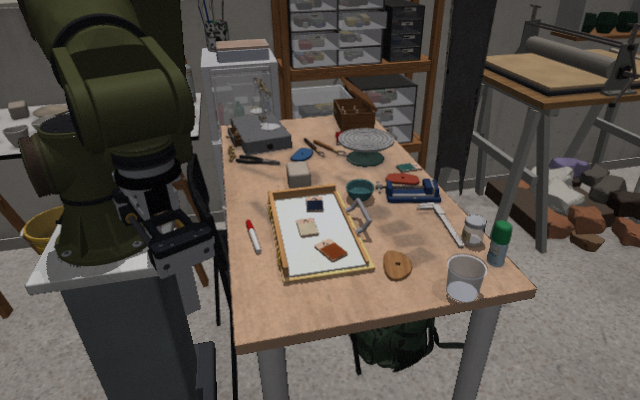

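View pics/wrist0.png

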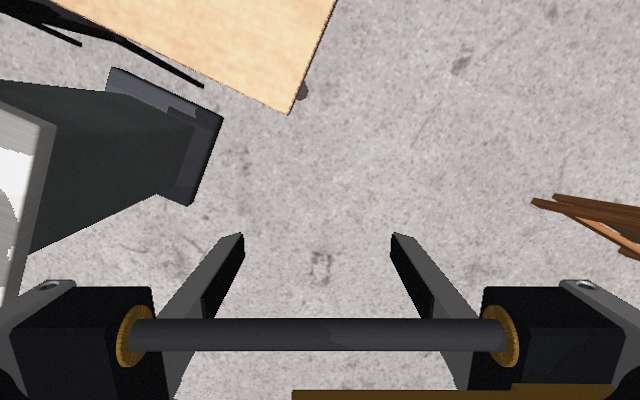

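The side view shows the tray at about x 268–368, y 187–278, with three tiles at about (315,205), (307,228) and (331,251) and the handle at about (362,215). I'll enlarge that area.

```bash
python3 - <<'E'
import cv2
a=cv2.imread("pics/side0.png")[170:290,230:420]
cv2.imwrite("pics/side0z.png",cv2.resize(a,None,fx=4,fy=4,interpolation=cv2.INTER_CUBIC))
E
```

```text
(no output)
```

View pics/side0z.png

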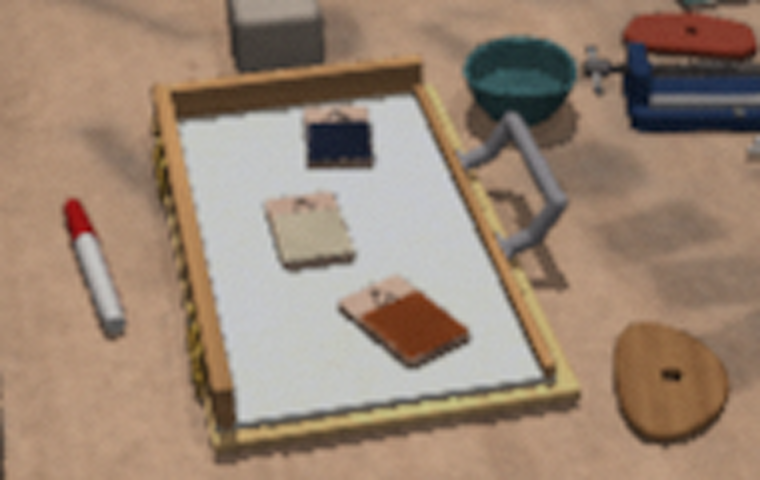

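```bash
python3 - <<'E'
from h import *
o,c=grab("side"); im=c["img"]
z=lambda u,v:(230+u/4,170+v/4)
# floor points z=.018
P=onplane(c,[z(180,123),z(418,96),z(550,380),z(236,420)],.018); print("floor corners",P.round(3))
B=onplane(c,[z(513,118),z(562,203)],.050); print("bar",B.round(3))
hsv=cv2.cvtColor(im,cv2.COLOR_RGB2HSV)
# tiles: non-white inside floor polygon
m=np.zeros(im.shape[:2],np.uint8); cv2.fillPoly(m,[np.int32([z(190,130),z(412,104),z(540,372),z(240,410)])],255)
t=((hsv[...,1]>45)|(hsv[...,2]<110))&(m>0)
t=cv2.morphologyEx(t.astype(np.uint8),cv2.MORPH_OPEN,np.ones((2,2)))
for k in cv2.findContours(t,cv2.RETR_EXTERNAL,cv2.CHAIN_APPROX_NONE)[0]:
    if cv2.contourArea(k)<60: continue
    W=onplane(c,k.reshape(-1,2),.023)
    r=cv2.minAreaRect(np.float32(W[:,:2]*1000)); print(cv2.contourArea(k),r, cv2.boxPoints(r).round().tolist())
d=c["depth"]
for p in [(300,240),(350,260),(290,215)]:
    u,v=p; oo,dd=rays(c,[p]); print((oo+dd*d[v,u]).round(4))
E
```

```text
floor corners [[ 0.426  0.033  0.018]
 [ 0.594  0.028  0.018]
 [ 0.588 -0.291  0.018]
 [ 0.415 -0.282  0.018]]
bar [[ 0.634 -0.069  0.05 ]
 [ 0.634 -0.172  0.05 ]]
382.5 ((522.8046264648438, -228.040771484375), (48.71066665649414, 73.74018859863281), 23.880023956298828) [[486.0, -204.0], [515.0, -272.0], [560.0, -252.0], [530.0, -184.0]]
270.5 ((487.1461181640625, -127.94143676757812), (75.78211975097656, 43.23650360107422), 87.88255310058594) [[464.0, -165.0], [507.0, -167.0], [510.0, -91.0], [467.0, -89.0]]
193.0 ((528.1842041015625, -25.69968032836914), (71.91834259033203, 43.02888488769531), 81.59354400634766) [[502.0, -58.0], [544.0, -64.0], [555.0, 7.0], [512.0, 13.0]]
[[ 0.4605 -0.1661  0.0199]]
[[ 0.5554 -0.2668  0.0195]]
[[ 0.455  -0.0505  0.0189]]
```

Tile centres are about (0.523,-0.228), (0.487,-0.128) and (0.528,-0.026), each measuring about 72x45. The floor depth is 0.0195 against 0.018 expected, and the bar is at about (0.634,-0.12). Next I move above the tray, turn the jaws across the bar and look from the wrist.

```bash
python3 -m creep '[[[0.5,-0.2,0],-0.5,1],[[1.3,-0.55,0],-1.3,1],[[2.1,-0.9,0],-2.1,1],[[2.95,-1.26,0],-2.9,1],[[3.8,-1.63,0],-3.7,1],[[4.65,-2.0,0],-4.5,1],[[5.5,-2.36,0],-5.3,1],[[6.35,-2.72,0],-6.1,1],[[7.2,-3.1,0],-6.9,1],[[8.0,-3.45,0],-7.5,1],[[8.7,-3.75,0],-7.9,1],[[9.0,-3.9,0],-7.9,1]]'
python3 -m creep '[[[0,0,0],0,1],[[0,0,0],0,1]]'
python3 - <<'E'
from h import *
o,c=grab("wrist"); save(c,"wrist1"); print({k:np.round(v,3).tolist() for k,v in o.items()})
E
```

```text
time_s: 1.4
ee_pos: [0.5594, -0.1283, 0.2241]
eef_rot: [-3.141, -0.0, 1.545]
force: [0.7, 0.6, -0.3]
grip_width: 0.0943
time_s: 1.6
ee_pos: [0.5576, -0.1313, 0.2242]
eef_rot: [-3.141, 0.0, 1.54]
force: [-0.7, -0.3, -0.0]
grip_width: 0.0939
{'time_s': 1.6, 'qpos': [-0.295, 0.351, 1.454, -0.0, 1.337, -0.264], 'joint_vel': [-0.021, -0.01, 0.004, 0.001, -0.001, -0.004], 'tau': [1.742, -55.697, -35.851, 0.131, 0.033, 0.089], 'ee_pos': [0.558, -0.131, 0.224], 'eef_rot': [-3.141, 0.0, 1.54], 'force': [-0.678, -0.348, -0.003], 'moment': [-0.087, -0.082, -0.027], 'grip_width': 0.094}
```

View pics/wrist1.png

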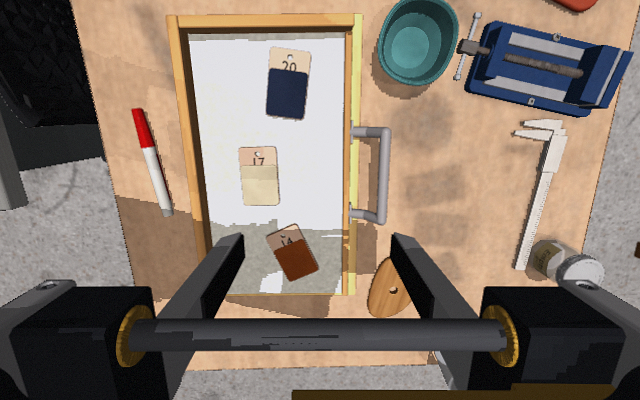

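The wrist view is clear. The fence is at column 175–210, the stop at row 15–37, the bar at (383, 130–222) and the tiles at (288,83), (260,176) and (293,252). Now I measure the tray pose.

```bash
python3 - <<'E'
from h import *
o,c=grab("wrist")
g=lambda p,z:onplane(c,p,z).round(4).tolist()
print("corner floor",g([(191,37)],.018),"stop far",g([(346,37)],.018))
print("fence bottom",g([(191,60),(210,290)],.018), "floor right end near/far",g([(228,294)],.018))
print("lip bottom",g([(346,60),(344,290)],.018), "lip top inner")
im=c["img"]; a=im[0:310,120:420,::-1]; cv2.imwrite("pics/w1z.png",cv2.resize(a[:240],None,fx=2.5,fy=2.5,interpolation=cv2.INTER_CUBIC))
hsv=cv2.cvtColor(im,cv2.COLOR_RGB2HSV)
# bar: edges by rows, low sat
for v in range(145,206,12):
    print(v, [(u,hsv[v,u].tolist()) for u in range(370,398,2)])
d=c["depth"]
for v in (150,175,200):
    u=383; oo,dd=rays(c,[(u,v)]); print((oo+dd*d[v,u]).round(4))
E
```

```text
corner floor [[0.4241, 0.0347, 0.018]] stop far [[0.5927, 0.0297, 0.018]]
fence bottom [[0.4207, 0.012, 0.018], [0.4043, -0.2773, 0.018]] floor right end near/far [[0.4283, -0.2844, 0.018]]
lip bottom [[0.5926, 0.0068, 0.018], [0.5885, -0.2833, 0.018]] lip top inner
145 [(370, [13, 97, 132]), (372, [14, 101, 139]), (374, [13, 96, 133]), (376, [13, 91, 132]), (378, [13, 95, 124]), (380, [0, 3, 98]), (382, [165, 10, 154]), (384, [168, 7, 175]), (386, [169, 11, 186]), (388, [171, 11, 164]), (390, [11, 52, 166]), (392, [14, 83, 205]), (394, [13, 83, 200]), (396, [13, 88, 200])]
157 [(370, [14, 94, 190]), (372, [12, 98, 140]), (374, [12, 98, 138]), (376, [13, 98, 136]), (378, [12, 85, 111]), (380, [160, 13, 117]), (382, [170, 9, 162]), (384, [167, 10, 179]), (386, [171, 10, 178]), (388, [175, 10, 154]), (390, [13, 89, 181]), (392, [14, 86, 214]), (394, [15, 86, 213]), (396, [14, 85, 213])]
169 [(370, [14, 95, 139]), (372, [13, 95, 142]), (374, [13, 92, 138]), (376, [13, 95, 145]), (378, [12, 64, 99]), (380, [10, 12, 132]), (382, [0, 8, 166]), (384, [170, 8, 187]), (386, [0, 9, 171]), (388
[... 436 characters left out ...]
 100, 138]), (372, [14, 95, 143]), (374, [13, 99, 139]), (376, [14, 100, 127]), (378, [150, 8, 101]), (380, [171, 11, 156]), (382, [169, 12, 177]), (384, [176, 11, 180]), (386, [165, 10, 158]), (388, [13, 79, 197]), (390, [14, 84, 228]), (392, [13, 82, 225]), (394, [14, 83, 215]), (396, [15, 82, 211])]
205 [(370, [13, 95, 147]), (372, [13, 96, 149]), (374, [13, 102, 148]), (376, [14, 88, 131]), (378, [162, 10, 123]), (380, [0, 8, 162]), (382, [171, 10, 179]), (384, [175, 9, 174]), (386, [4, 14, 147]), (388, [14, 85, 230]), (390, [14, 84, 221]), (392, [15, 84, 218]), (394, [15, 82, 215]), (396, [14, 86, 219])]
[[ 0.6291 -0.0895  0.0539]]
[[ 0.6295 -0.1167  0.0555]]
[[ 0.6302 -0.1452  0.0563]]
```

View pics/w1z.png

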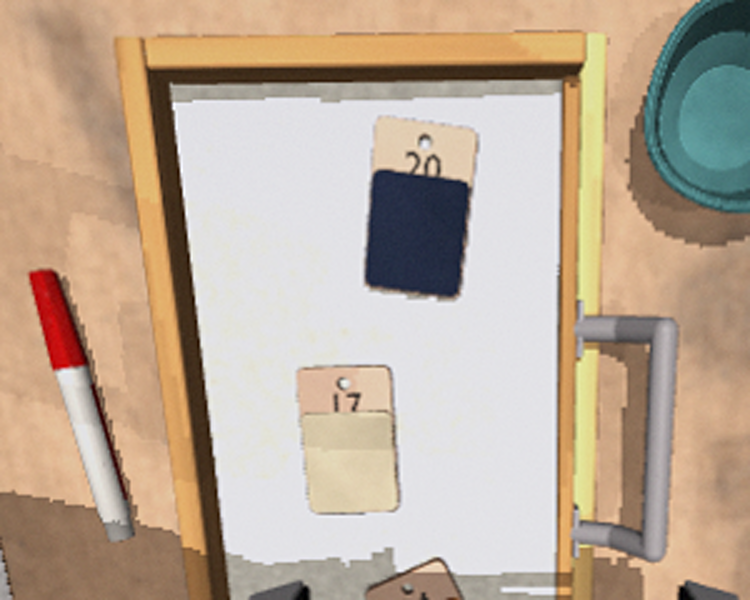

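```bash
python3 - <<'E'
from h import *
o,c=grab("wrist")
P=lambda p,z:onplane(c,p,z).round(4)
cn=P([(189,33)],.018)[0]; print("corner",cn)
f=P([(191,50),(200,129),(211,224)],.018); print("fence",f.tolist(), np.degrees(np.arctan2(f[0,0]-f[2,0],f[0,1]-f[2,1])))
s=P([(190,33.5),(343,32)],.018); print("stop",s.tolist(),np.degrees(np.arctan2(s[1,1]-s[0,1],s[1,0]-s[0,0])))
b=P([(384.8,145),(383.8,169),(382.6,205)],.050);print("bar",b.tolist(),np.degrees(np.arctan2(b[0,0]-b[2,0],b[0,1]-b[2,1])))
e=P([(386,127.5),(381,224)],.05); print("bar ends",e.tolist(),e.mean(0))
for yaw in (-1,-1.5,-2): 
    a=np.radians(yaw); print(yaw,"pred handle",(cn[:2]+np.array([[np.cos(a),-np.sin(a)],[np.sin(a),np.cos(a)]])@[.213,-.155]).round(4))
E
```

```text
corner [0.4226 0.0385 0.018 ]
fence [[0.4222, 0.0219, 0.018], [0.4202, -0.0625, 0.018], [0.4178, -0.1815, 0.018]] 1.2392434459736417
stop [[0.4236, 0.038, 0.018], [0.5896, 0.0345, 0.018]] -1.2078645800532546
bar [[0.6317, -0.0847, 0.05], [0.6314, -0.1112, 0.05], [0.6313, -0.1532, 0.05]] 0.3345700921908932
bar ends [[0.6324, -0.0662, 0.05], [0.6301, -0.1765, 0.05]] [ 0.63125 -0.12135  0.05   ]
-1 pred handle [ 0.6329 -0.1202]
-1.5 pred handle [ 0.6315 -0.122 ]
-2 pred handle [ 0.6301 -0.1238]
```

Tray yaw is about -1.25°, the corner is at (0.4226,0.037) and the handle at (0.632,-0.121). The predicted handle position agrees within 2 mm. Descending onto the bar with the jaws half open.

```bash
python3 -m creep '[[[0.05,0.4,0.2],-0.06,0.6],[[0.15,0.9,0.6],-0.06,0.55],[[0.25,1.35,1.1],-0.06,0.5],[[0.25,1.48,1.6],-0.06,0.5],[[0.25,1.48,2.0],-0.06,0.5],[[0.25,1.48,2.4],-0.06,0.5],[[0.25,1.48,2.7],-0.06,0.5],[[0.25,1.48,2.95],-0.06,0.5],[[0.25,1.48,3.15],-0.06,0.5],[[0.25,1.48,3.3],-0.06,0.5],[[0.25,1.48,3.4],-0.06,0.5],[[0.25,1.48,3.45],-0.06,0.5]]' 15
python3 - <<'E'
from h import *
o,c=grab("wrist"); save(c,"wrist2"); print({k:np.round(v,4).tolist() for k,v in o.items() if k in("ee_pos","eef_rot","force","grip_width","time_s")})
E
```

```text
time_s: 2.95
ee_pos: [0.6325, -0.1204, 0.0518]
eef_rot: [3.141, 0.0, 1.549]
force: [-0.4, -0.2, 0.5]
grip_width: 0.0472
{'time_s': 2.95, 'ee_pos': [0.6325, -0.1204, 0.0518], 'eef_rot': [3.1415, 0.0, 1.5492], 'force': [-0.3546, -0.1847, 0.4759], 'grip_width': 0.0472}
```

View pics/wrist2.png

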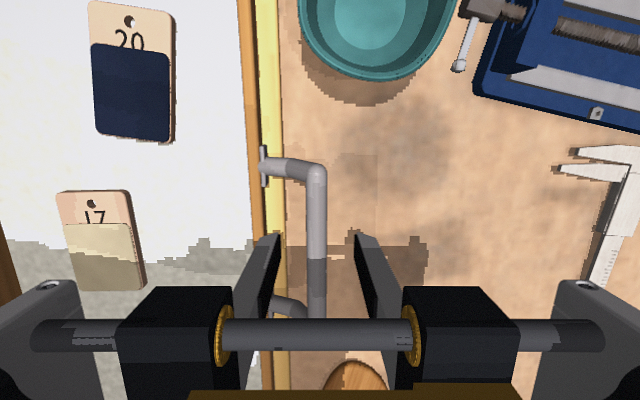

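The bar (column about 316) lies centred between the fingers at columns 270–370. Closing.

```bash
python3 -m creep '[[[0,0,0.03],0,0.3],[[0,0,0.03],0,0.1],[[0,0,0.03],0,0],[[0,0,0.03],0,0],[[0,0,0.03],0,0],[[0,0,0.03],0,0]]' 15
python3 - <<'E'
# arc table in units from start: ty=dx/50mm, tz=-dz/50mm
import numpy as np
r=np.hypot(.225,.038);p=np.arctan2(.038,.225)
for t in np.arange(0,.95,.05):
    print(round(t,2),round(r*(np.cos(p+t)-np.cos(p))/.05,2),round(-r*(np.sin(p+t)-np.sin(p))/.05,2))
E
```

```text
time_s: 3.6
ee_pos: [0.6321, -0.1204, 0.0506]
eef_rot: [-3.141, -0.0, 1.549]
force: [-4.8, 0.4, 2.1]
grip_width: 0.0118
0.0 0.0 -0.0
0.05 -0.04 -0.22
0.1 -0.1 -0.45
0.15 -0.16 -0.66
0.2 -0.24 -0.88
0.25 -0.33 -1.09
0.3 -0.43 -1.3
0.35 -0.53 -1.5
0.4 -0.65 -1.69
0.45 -0.78 -1.88
0.5 -0.92 -2.06
0.55 -1.06 -2.24
0.6 -1.22 -2.41
0.65 -1.38 -2.57
0.7 -1.55 -2.72
0.75 -1.73 -2.86
0.8 -1.91 -3.0
0.85 -2.1 -3.12
0.9 -2.3 -3.24
```

```bash
python3 -m creep '[[[0,-0.02,-0.11],0,0],[[0,-0.04,-0.22],0,0],[[0,-0.07,-0.34],0,0],[[0,-0.1,-0.45],0,0],[[0,-0.13,-0.55],0,0],[[0,-0.16,-0.66],0,0],[[0,-0.2,-0.77],0,0],[[0,-0.24,-0.88],0,0],[[0,-0.285,-0.985],0,0],[[0,-0.33,-1.09],0,0],[[0,-0.38,-1.2],0,0],[[0,-0.43,-1.3],0,0]]' 15
python3 - <<'E'
from h import *
o,c=grab("side"); save(c,"side3"); print({k:np.round(v,4).tolist() for k,v in o.items() if k in("ee_pos","eef_rot","force","grip_width","time_s")})
o,c=grab("wrist"); save(c,"wrist3")
E
```

```text
time_s: 4.8
ee_pos: [0.6111, -0.12, 0.1162]
eef_rot: [3.14, 0.0, 1.549]
force: [1.5, -0.6, -2.4]
grip_width: 0.0116
{'time_s': 4.8, 'ee_pos': [0.6111, -0.12, 0.1162], 'eef_rot': [3.1404, 0.0001, 1.5492], 'force': [1.4805, -0.6478, -2.3777], 'grip_width': 0.0116}
```

View pics/wrist3.png

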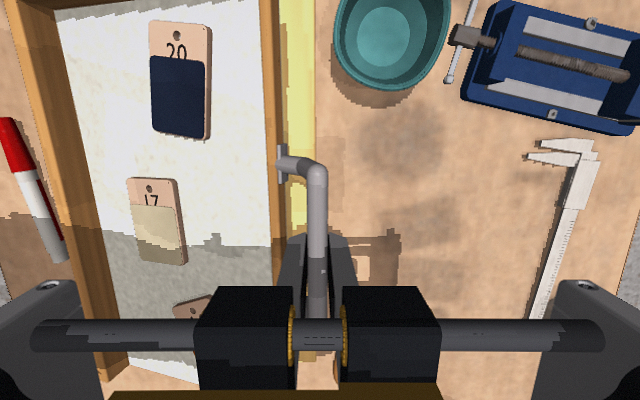

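View pics/side3.png

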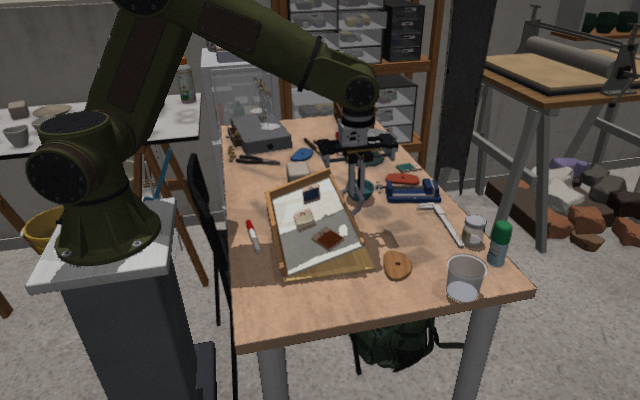

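The tray is up at 0.3 rad with the handle held, and the tiles at (180,80) and (157,220) have not slid yet. Continuing slowly.

```bash
python3 -m creep '[[[0,-0.05,-0.1],0,0],[[0,-0.1,-0.2],0,0],[[0,-0.16,-0.3],0,0],[[0,-0.22,-0.39],0,0],[[0,-0.285,-0.49],0,0],[[0,-0.35,-0.58],0,0],[[0,-0.42,-0.67],0,0],[[0,-0.49,-0.76],0,0],[[0,-0.56,-0.85],0,0],[[0,-0.63,-0.94],0,0],[[0,-0.71,-1.02],0,0],[[0,-0.79,-1.11],0,0]]' 15
python3 - <<'E'
from h import *
o,c=grab("wrist"); save(c,"wrist4"); print({k:np.round(v,4).tolist() for k,v in o.items() if k in("ee_pos","eef_rot","force","grip_width","time_s")})
E
```

```text
time_s: 6.1
ee_pos: [0.5725, -0.1193, 0.1728]
eef_rot: [3.137, 0.001, 1.549]
force: [8.1, -0.8, 5.3]
grip_width: 0.0116
{'time_s': 6.1, 'ee_pos': [0.5725, -0.1193, 0.1728], 'eef_rot': [3.1368, 0.0008, 1.5493], 'force': [8.0603, -0.7747, 5.3195], 'grip_width': 0.0116}
```

View pics/wrist4.png

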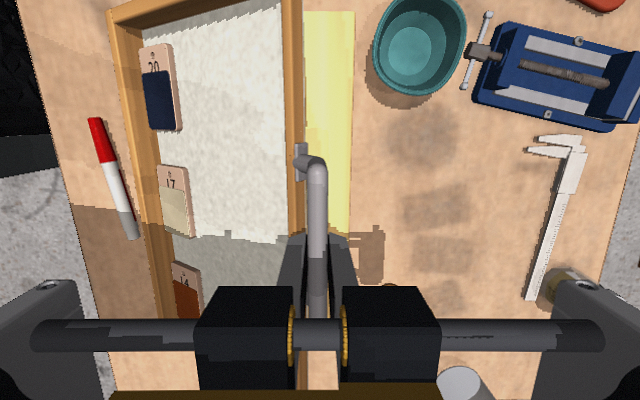

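All three tiles have slid down to the fence at columns 150–200. I continue to about 0.85 rad so that any tile still askew swings flat.

```bash
python3 -m creep '[[[0,-0.06,-0.1],0,0],[[0,-0.14,-0.18],0,0],[[0,-0.22,-0.26],0,0],[[0,-0.31,-0.33],0,0],[[0,-0.4,-0.4],0,0],[[0,-0.49,-0.47],0,0],[[0,-0.58,-0.54],0,0],[[0,-0.67,-0.61],0,0],[[0,-0.76,-0.67],0,0],[[0,-0.86,-0.73],0,0],[[0,-0.86,-0.73],0,0],[[0,-0.86,-0.73],0,0]]' 15
python3 - <<'E'
from h import *
o,c=grab("wrist"); save(c,"wrist5"); print({k:np.round(v,4).tolist() for k,v in o.items() if k in("ee_pos","eef_rot","force","grip_width","time_s")})
o,c=grab("side"); save(c,"side5")
a=c["img"][160:290,240:410,::-1]; cv2.imwrite("pics/side5z.png",cv2.resize(a,None,fx=4,fy=4,interpolation=cv2.INTER_CUBIC))
E
```

```text
time_s: 7.35
ee_pos: [0.5293, -0.1184, 0.2093]
eef_rot: [3.137, 0.001, 1.549]
force: [6.8, 0.3, 7.5]
grip_width: 0.0114
{'time_s': 7.35, 'ee_pos': [0.5293, -0.1184, 0.2093], 'eef_rot': [3.1373, 0.0009, 1.5492], 'force': [6.7575, 0.305, 7.4561], 'grip_width': 0.0114}
```

View pics/wrist5.png

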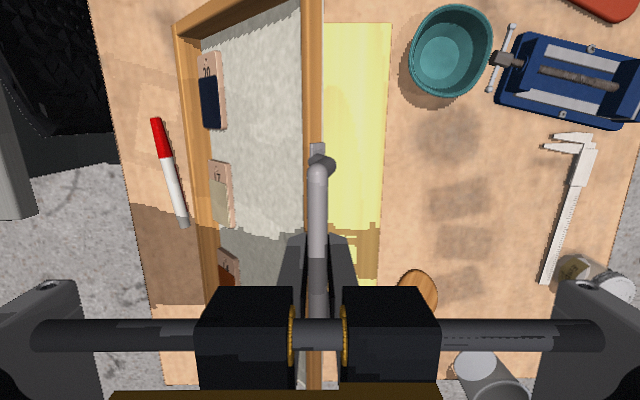

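View pics/side5z.png

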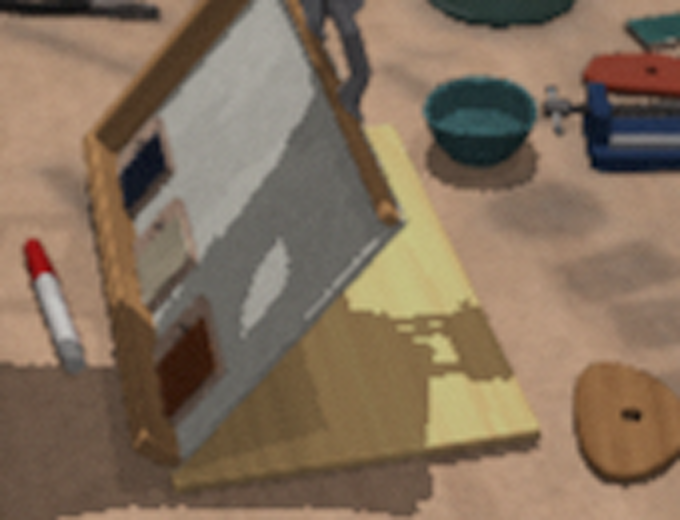

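Side view: all three tiles lie along the fence. I check that each is flush by casting rays onto the tilted floor plane.

```bash
cat >> h.py <<'E'
YAW=np.radians(-1.25); C0=np.array([.4226,.037,.018])
Rz=np.array([[np.cos(YAW),-np.sin(YAW),0],[np.sin(YAW),np.cos(YAW),0],[0,0,1]])
def tray(th):
    Rt=np.array([[np.cos(th),0,-np.sin(th)],[0,1,0],[np.sin(th),0,np.cos(th)]])
    h=np.array([-.012,0,-.006])
    return Rz@Rt, C0+Rz@(h-Rt@h)
def intray(c,uv,th,h=.006):
    Rm,t=tray(th); o,d=rays(c,uv); o=(o-t)@Rm; d=d@Rm
    return o+d*((h-o[2])/d[:,2])[:,None]
E
python3 - <<'E'
from h import *
o,c=grab("wrist"); im=c["img"]
p=o["ee_pos"]; hz=.012; hx=C0[0]-.012
b=Rz.T@(np.array(p)-C0); th=np.arctan2(b[2]+.006,b[0]+.012)-np.arctan2(.038,.225); print("theta",th,np.hypot(b[2]+.006,b[0]+.012))
a=im[30:310,170:270,::-1]; cv2.imwrite("pics/w5z.png",cv2.resize(a,None,fx=2.1*2,fy=2.1,interpolation=cv2.INTER_CUBIC))
Rm,t=tray(th)
def T2p(P): return proj(c,np.array(P)@Rm.T+t)
print("pred fence line px",T2p([[0,0,0],[0,-.3,0]]).round(1).tolist(),"stop far",T2p([[.17,0,0]]).round(1).tolist())
E
```

```text
theta 0.8491133328575583 0.23196591812404377
pred fence line px [[201.7, 41.2], [226.1, 297.2]] stop far [[308.6, -6.9]]
```

View pics/w5z.png

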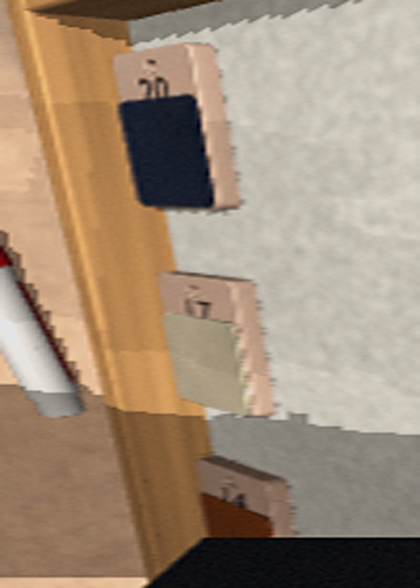

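```bash
python3 - <<'E'
from h import *
o,c=grab("wrist")
z=lambda L:[(170+u/4.2,30+v/2.1) for u,v in L]
th=.849
for n,L in (("20 left",[(115,55),(143,205)]),("20 upR/lowR top",[(197,45),(214,205)]),("17 left",[(160,272),(175,402)]),("17 right top",[(235,283),(250,405)]),("14 left",[(198,460),(208,510)])):
    P=intray(c,z(L),th,.006); print(n,(P*1000).round(1).tolist(),np.degrees(np.arctan2(P[1,0]-P[0,0],P[1,1]-P[0,1])).round(1))
for n,L in (("20 rightbot",[(218,50),(240,205)]),("17 rightbot",[(256,280),(273,412)]),("14 rightbot",[(288,480),(294,533)]),("fence",[(130,22),(178,268),(212,450)])):
    P=intray(c,z(L),th,0); print(n,(P*1000).round(1).tolist())
im=c["img"]; a=im[30:330,180:260,::-1]; cv2.imwrite("pics/w5z2.png",cv2.resize(a[0:140],None,fx=5,fy=4,interpolation=cv2.INTER_CUBIC));cv2.imwrite("pics/w5z3.png",cv2.resize(a[110:240],None,fx=5,fy=4,interpolation=cv2.INTER_CUBIC))
E
```

```text
20 left [[-0.0, -14.6, 6.0], [-1.7, -85.7, 6.0]] -178.6
20 upR/lowR top [[46.4, -16.5, 6.0], [40.9, -84.4, 6.0]] -175.4
17 left [[0.6, -120.4, 6.0], [-7.3, -196.1, 6.0]] -174.0
17 right top [[45.2, -121.0, 6.0], [42.0, -184.6, 6.0]] -177.2
14 left [[1.1, -229.6, 6.0], [1.3, -262.0, 6.0]] 179.7
20 rightbot [[43.7, -17.4, 0.0], [42.1, -84.5, 0.0]]
17 rightbot [[44.2, -120.2, 0.0], [42.0, -189.9, 0.0]]
14 rightbot [[44.6, -228.2, 0.0], [43.3, -260.9, 0.0]]
fence [[-1.5, 0.9, 0.0], [-1.5, -119.0, 0.0], [-2.0, -226.1, 0.0]]
```

View pics/w5z3.png

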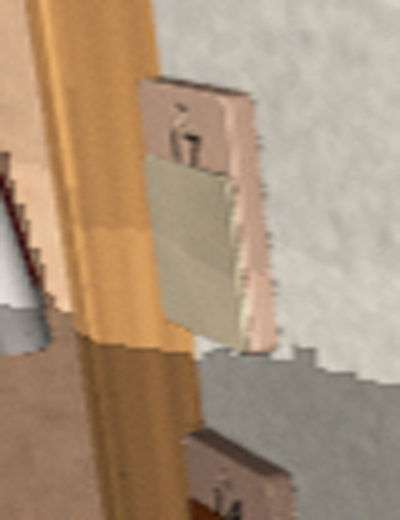

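All three lower long edges give 42–44.6 mm from the fence with the same slope as the fence, so the tiles are flush. Along y they span about -15..-85, -120..-190 and -228..-300. Lowering slowly.

```bash
python3 -m creep '[[[0,0.08,0.07],0,0],[[0,0.17,0.14],0,0],[[0,0.35,0.28],0,0],[[0,0.53,0.42],0,0],[[0,0.7,0.57],0,0],[[0,0.86,0.73],0,0],[[0,1.02,0.9],0,0],[[0,1.16,1.08],0,0],[[0,1.3,1.26],0,0],[[0,1.43,1.45],0,0],[[0,1.55,1.64],0,0],[[0,1.65,1.84],0,0]]' 15
```

```text
time_s: 8.75
ee_pos: [0.6114, -0.12, 0.1151]
eef_rot: [3.141, 0.0, 1.549]
force: [5.2, -0.6, 0.4]
grip_width: 0.0117
```

```bash
python3 -m creep '[[[0,0.1,0.21],0,0],[[0,0.19,0.42],0,0],[[0,0.27,0.64],0,0],[[0,0.33,0.85],0,0],[[0,0.36,0.96],0,0],[[0,0.39,1.08],0,0],[[0,0.4,1.14],0,0],[[0,0.415,1.21],0,0],[[0,0.425,1.26],0,0],[[0,0.43,1.29],0,0],[[0,0.43,1.3],0,0],[[0,0.43,1.3],0,0]]' 15
python3 - <<'E'
from h import *
o,c=grab("wrist"); save(c,"wrist6"); print({k:np.round(v,4).tolist() for k,v in o.items() if k in("ee_pos","eef_rot","force","grip_width","time_s")})
E
```

```text
time_s: 9.95
ee_pos: [0.6321, -0.1205, 0.0507]
eef_rot: [-3.141, -0.0, 1.549]
force: [-5.0, 0.7, 2.6]
grip_width: 0.0112
{'time_s': 9.95, 'ee_pos': [0.6321, -0.1205, 0.0507], 'eef_rot': [-3.1408, -0.0, 1.5492], 'force': [-4.9896, 0.6929, 2.5937], 'grip_width': 0.0112}
```

View pics/wrist6.png

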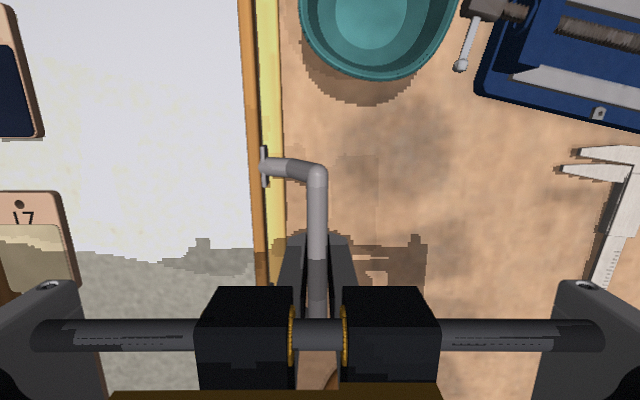

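The tray is flat again, with the same pose and contact force as at the first grip. Releasing and rising.

```bash
python3 -m creep '[[[0,0,0.01],0,0.1],[[0,0,0.01],0,0.25],[[0,0,0.01],0,0.4],[[0,0,0.01],0,0.45],[[0,0,-0.2],0,0.45],[[0,0,-0.6],0,0.45],[[0,0,-1.1],0,0.3],[[0,0,-1.6],0,0.1],[[0,0,-2.2],0,0],[[0,0,-2.8],0,0],[[0,0,-3.3],0,0],[[0,0,-3.5],0,0]]' 15
python3 -m creep '[[[-0.3,-0.5,0],0,0],[[-0.7,-1.1,0],0,0],[[-1,-1.7,0],0,0],[[-1.3,-2.3,0],0,0],[[-1.5,-2.6,0],0,0],[[-1.6,-2.8,0],0,0],[[-1.6,-2.8,0],0,0],[[-1.6,-2.8,0],0,0]]'
python3 - <<'E'
from h import *
o,c=grab("wrist"); save(c,"wrist7"); print({k:np.round(v,4).tolist() for k,v in o.items() if k in("ee_pos","eef_rot","force","grip_width","time_s")})
E
```

```text
time_s: 11.2
ee_pos: [0.633, -0.1206, 0.229]
eef_rot: [3.137, 0.001, 1.549]
force: [0.1, -0.1, -0.2]
grip_width: 0.0008
time_s: 12.0
ee_pos: [0.4912, -0.1971, 0.2254]
eef_rot: [3.142, -0.0, 1.549]
force: [-0.7, -0.2, 0.1]
grip_width: 0.0005
{'time_s': 12.0, 'ee_pos': [0.4912, -0.1971, 0.2254], 'eef_rot': [3.1415, -0.0002, 1.5493], 'force': [-0.6663, -0.2174, 0.1175], 'grip_width': 0.0005}
```

View pics/wrist7.png

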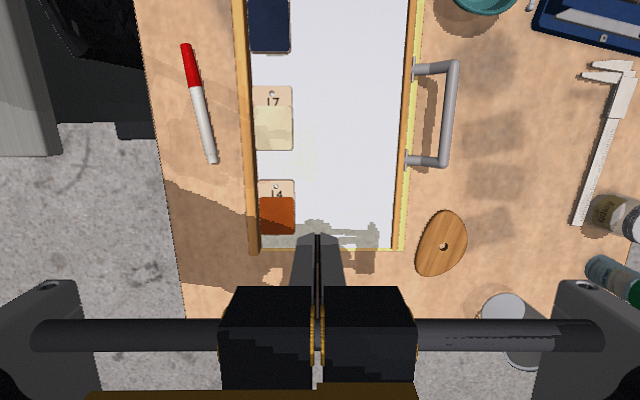

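The tray is flat and the tiles stand in a row along the fence at columns 252–295. Measuring their edges in the tray frame.

```bash
python3 - <<'E'
from h import *
o,c=grab("wrist"); im=c["img"]
a=im[0:260,225:325,::-1]; cv2.imwrite("pics/w7z.png",cv2.resize(a,None,fx=4,fy=2.3,interpolation=cv2.INTER_CUBIC))
q=lambda L,h:(intray(c,L,0,h)*1000).round(1).tolist()
print("fence floor px pred",proj(c,np.array([[0,-.05,0],[0,-.15,0],[0,-.25,0],[0,-.32,0]])@Rz.T+C0).round(1).tolist())
hsv=cv2.cvtColor(im,cv2.COLOR_RGB2HSV)
m=np.zeros(im.shape[:2],np.uint8); m[0:246,254:306]=1
t=(((hsv[...,1]>60)|(hsv[...,2]<110))&(m>0)).astype(np.uint8)
t=cv2.morphologyEx(t,cv2.MORPH_CLOSE,np.ones((5,5)))
for k in cv2.findContours(t,cv2.RETR_EXTERNAL,cv2.CHAIN_APPROX_NONE)[0]:
    if cv2.contourArea(k)<400: continue
    P=intray(c,k.reshape(-1,2),0,.006)*1000
    r=cv2.minAreaRect(np.float32(P[:,:2])); print(np.round(r[0],1),np.round(r[1],1),round(r[2],1),"y",P[:,1].min().round(1),P[:,1].max().round(1),"xmax",P[:,0].max().round(1))
E
```

```text
fence floor px pred [[249.6, 16.3], [255.0, 113.7], [259.5, 196.5], [262.2, 247.7]]
[  20.5 -240. ] [150.   51.2] 86.8 y -313.5 -163.7 xmax 43.6
[  16.1 -131.5] [31.2 20.3] 0.2 y -141.6 -121.3 xmax 31.6
[ 23.4 -61.7] [39.4 50. ] 0.2 y -86.8 -36.7 xmax 43.1
```

View pics/w7z.png

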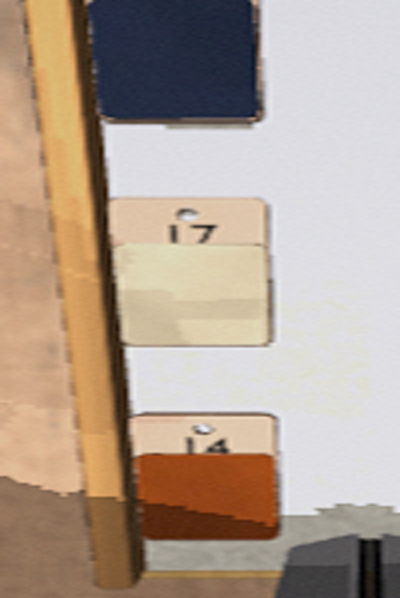

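```bash
python3 - <<'E'
from h import *
o,c=grab("wrist")
z=lambda u,v:(225+u/4,v/2.3)
for n,L in (("14",[(133,412),(277,413),(280,538),(142,540)]),("17",[(109,200),(270,200),(272,345),(122,345)]),("20 low",[(258,122),(105,122)])):
    P=intray(c,[z(*p) for p in L],0,.006); print(n,(P[:,:2]*1000).round(1).tolist())
# target TCP start: tray coords
for y in (-.330,-.320,-.302,-.290,-.216):
    print(y,(Rz@np.array([.023,y,0])+C0).round(4))
E
```

```text
14 [[0.8, -226.4], [44.7, -226.9], [44.3, -298.0], [-0.1, -299.2]]
17 [[-0.3, -121.3], [44.8, -121.2], [43.9, -191.2], [-0.6, -191.3]]
20 low [[42.3, -86.7], [0.7, -86.8]]
-0.33 [ 0.4384 -0.2934  0.018 ]
-0.32 [ 0.4386 -0.2834  0.018 ]
-0.302 [ 0.439  -0.2654  0.018 ]
-0.29 [ 0.4393 -0.2534  0.018 ]
-0.216 [ 0.4409 -0.1795  0.018 ]
```

The tiles are square and flush. Tile 14's low end is at tray y of about -0.299, and the gaps are about 35 mm, 35 mm and roughly 15 mm to the stop. Descending with closed fingers behind the row.

```bash
python3 -m creep '[[[-0.5,-0.3,0],0,0],[[-1.1,-0.65,0],0,0],[[-1.6,-0.9,0.1],0,0],[[-1.75,-1.01,0.5],0,0],[[-1.75,-1.01,1.1],0,0],[[-1.75,-1.01,1.8],0,0],[[-1.75,-1.01,2.4],0,0],[[-1.75,-1.01,2.9],0,0],[[-1.75,-1.01,3.2],0,0],[[-1.75,-1.01,3.45],0,0],[[-1.75,-1.01,3.55],0,0],[[-1.75,-1.01,3.55],0,0]]' 10
python3 -m creep '[[[0,0,0],0,0]]'
python3 - <<'E'
from h import *
o,c=grab("wrist"); save(c,"wrist8"); print({k:np.round(v,4).tolist() for k,v in o.items() if k in("ee_pos","eef_rot","force","grip_width","time_s")})
print("tray xyz",(Rz.T@(np.array(o["ee_pos"])-C0)).round(4))
o,c=grab("side"); a=c["img"][180:290,230:390,::-1]; cv2.imwrite("pics/side8z.png",cv2.resize(a,None,fx=4.5,fy=4.5,interpolation=cv2.INTER_CUBIC))
E
```

```text
time_s: 13.35
ee_pos: [0.4384, -0.2837, 0.0477]
eef_rot: [-3.141, -0.0, 1.55]
force: [-0.5, 0.4, 0.7]
grip_width: 0.0004
time_s: 13.45
ee_pos: [0.4388, -0.284, 0.0486]
eef_rot: [3.141, 0.001, 1.549]
force: [-0.0, 0.6, -0.4]
grip_width: 0.0004
{'time_s': 13.45, 'ee_pos': [0.4388, -0.284, 0.0486], 'eef_rot': [3.1408, 0.0006, 1.5494], 'force': [-0.0015, 0.5951, -0.3508], 'grip_width': 0.0004}
tray xyz [ 0.0232 -0.3206  0.0306]
```

View pics/wrist8.png

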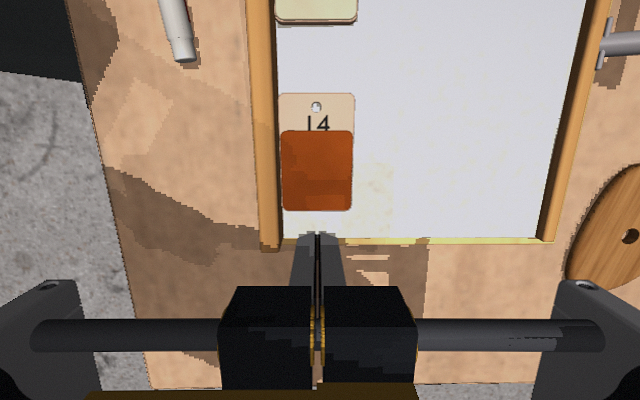

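View pics/side8z.png

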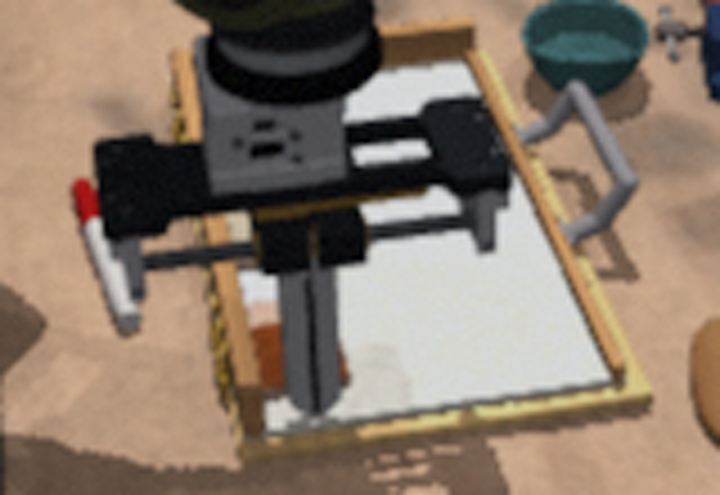

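The finger (column 317, row about 235) stands behind tile 14 and centred on it. Lowering to just above the floor.

```bash
python3 -m creep '[[[0,0,0.06],0,0],[[0,0,0.12],0,0],[[0,0,0.16],0,0],[[0,0,0.18],0,0],[[0,0,0.18],0,0]]'
```

```text
time_s: 14.05
ee_pos: [0.4383, -0.2838, 0.0388]
eef_rot: [-3.141, -0.0, 1.549]
force: [-0.2, -0.2, 0.0]
grip_width: 0.0003
```

```bash
python3 -m creep '[[[0.04,0,0],0,0],[[0.08,0,0],0,0],[[0.12,0,0],0,0],[[0.16,0,0],0,0],[[0.2,0,0],0,0],[[0.24,0,0],0,0],[[0.28,0,0],0,0],[[0.32,0,0],0,0],[[0.36,0,0],0,0],[[0.4,0,0],0,0],[[0.44,0,0],0,0],[[0.48,0,0],0,0]]'
python3 - <<'E'
from h import *
o,c=grab("wrist"); save(c,"wrist9"); print({k:np.round(v,4).tolist() for k,v in o.items() if k in("ee_pos","force")})
E
```

```text
time_s: 15.25
ee_pos: [0.4389, -0.2596, 0.0389]
eef_rot: [3.142, 0.0, 1.549]
force: [0.2, -0.7, 0.8]
grip_width: 0.0007
{'ee_pos': [0.4389, -0.2596, 0.0389], 'force': [0.2098, -0.7278, 0.8195]}
```

View pics/wrist9.png

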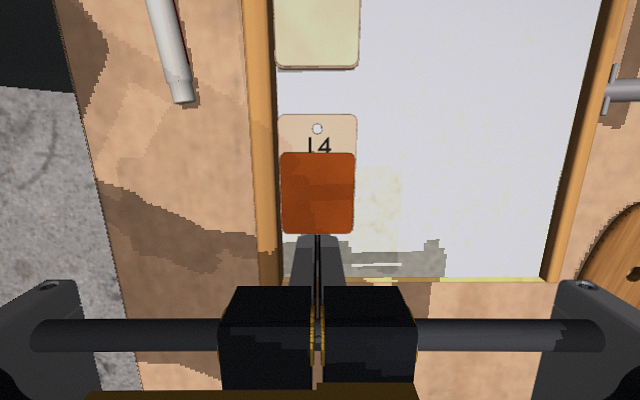

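Finger and tile 14 are in contact at row 235. The tile is straight, and the gap to tile 17 is about 45 px (rows 68–113). Continuing.

```bash
python3 -m creep '[[[0.04,0,0],0,0],[[0.08,0,0],0,0],[[0.12,0,0],0,0],[[0.16,0,0],0,0],[[0.2,0,0],0,0],[[0.24,0,0],0,0],[[0.28,0,0],0,0],[[0.32,0,0],0,0],[[0.36,0,0],0,0],[[0.4,0,0],0,0],[[0.44,0,0],0,0],[[0.48,0,0],0,0]]'
python3 -m creep '[[[0.03,0,0],0,0],[[0.06,0,0],0,0],[[0.09,0,0],0,0],[[0.12,0,0],0,0],[[0.15,0,0],0,0],[[0.19,0,0],0,0],[[0.23,0,0],0,0],[[0.27,0,0],0,0],[[0.31,0,0],0,0],[[0.35,0,0],0,0],[[0.39,0,0],0,0],[[0.43,0,0],0,0]]'
python3 - <<'E'
from h import *
o,c=grab("wrist"); save(c,"wrist10"); print({k:np.round(v,4).tolist() for k,v in o.items() if k in("ee_pos","force")})
E
```

```text
time_s: 16.5
ee_pos: [0.4394, -0.2357, 0.039]
eef_rot: [3.142, 0.0, 1.549]
force: [1.1, -0.6, 0.0]
grip_width: 0.0001
time_s: 17.7
ee_pos: [0.4398, -0.2141, 0.0389]
eef_rot: [3.142, -0.0, 1.549]
force: [0.2, 0.1, -0.1]
grip_width: 0.0005
{'ee_pos': [0.4398, -0.2141, 0.0389], 'force': [0.2113, 0.0638, -0.1402]}
```

View pics/wrist10.png

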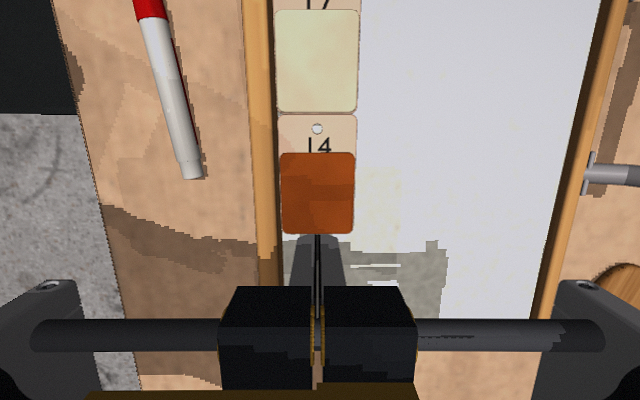

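Tiles 14 and 17 are now closed up (seam at row 113) and flush. About 26 mm remains to the stop.

```bash
python3 -m creep '[[[0.03,0,0],0,0],[[0.07,0,0],0,0],[[0.11,0,0],0,0],[[0.15,0,0],0,0],[[0.18,0,0],0,0],[[0.21,0,0],0,0],[[0.24,0,0],0,0],[[0.27,0,0],0,0],[[0.3,0,0],0,0],[[0.33,0,0],0,0],[[0.36,0,0],0,0],[[0.38,0,0],0,0]]'
python3 - <<'E'
from h import *
o,c=grab("scene"); a=c["img"][150:320,240:420,::-1]; cv2.imwrite("pics/sc11z.png",cv2.resize(a,None,fx=4,fy=4,interpolation=cv2.INTER_CUBIC))
o,c=grab("side"); a=c["img"][180:290,230:390,::-1]; cv2.imwrite("pics/side11z.png",cv2.resize(a,None,fx=4.5,fy=4.5,interpolation=cv2.INTER_CUBIC))
E
```

```text
time_s: 18.95
ee_pos: [0.4403, -0.1952, 0.039]
eef_rot: [3.142, 0.0, 1.549]
force: [0.2, -0.9, -0.8]
grip_width: 0.0004
```

View pics/sc11z.png

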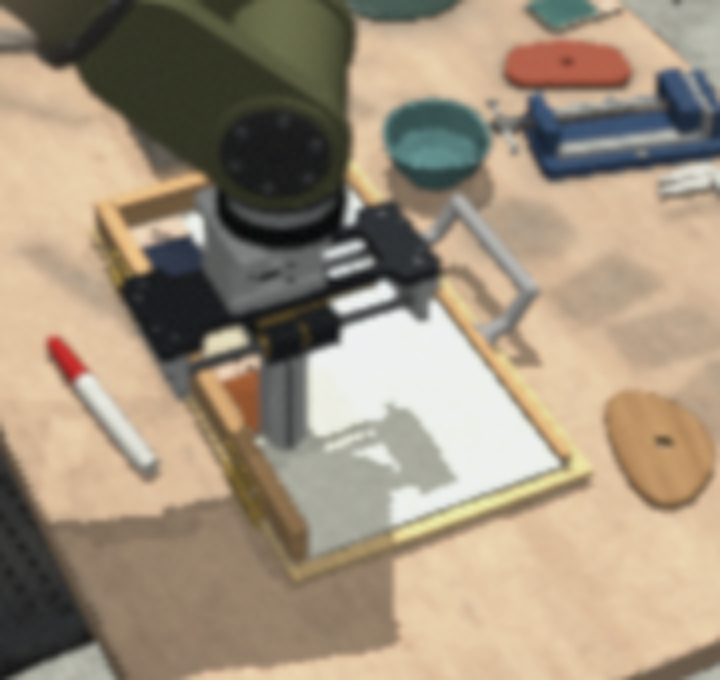

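View pics/side11z.png

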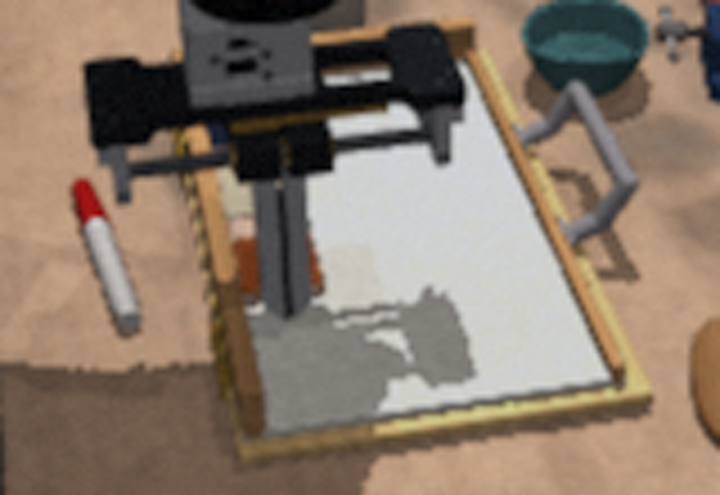

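The marker, bowl and rib are undisturbed. Now half-millimetre creeping, watching the force.

```bash
python3 -m creep '[[[0.01,0,0],0,0],[[0.02,0,0],0,0],[[0.03,0,0],0,0],[[0.04,0,0],0,0],[[0.05,0,0],0,0],[[0.06,0,0],0,0],[[0.07,0,0],0,0],[[0.08,0,0],0,0],[[0.09,0,0],0,0],[[0.1,0,0],0,0]]'
python3 -m creep '[[[0.01,0,0],0,0],[[0.02,0,0],0,0],[[0.02,0,0],0,0]]'
```

```text
time_s: 20.05
ee_pos: [0.4403, -0.1903, 0.0389]
eef_rot: [3.142, -0.0, 1.549]
force: [0.6, -0.8, 0.2]
grip_width: 0.0003
time_s: 20.35
ee_pos: [0.4404, -0.1893, 0.039]
eef_rot: [3.142, -0.0, 1.549]
force: [0.0, 0.3, -0.0]
grip_width: 0.0009
```

```bash
python3 - <<'E'
from h import *
for i in range(4):
    o,c=grab("wrist"); print(np.round(o["ee_pos"],4),np.round(o["force"],2))
save(c,"wrist12")
E
```

```text
[ 0.4404 -0.1893  0.039 ] [ 0.    0.25 -0.03]
[ 0.4404 -0.1893  0.0389] [0.17 0.93 0.79]
[ 0.4404 -0.1893  0.0389] [ 0.27  0.35 -0.39]
[ 0.4403 -0.1893  0.0389] [-0.61  0.6  -0.21]
```

```bash
python3 -m creep '[[[0.005,0,0],0,0],[[0.01,0,0],0,0],[[0.01,0,0],0,0]]'
python3 -m creep '[[[0.005,0,0],0,0],[[0.01,0,0],0,0],[[0.01,0,0],0,0]]'
python3 -m creep '[[[0.005,0,0],0,0],[[0.01,0,0],0,0],[[0.01,0,0],0,0]]'
```

```text
time_s: 20.85
ee_pos: [0.4404, -0.1888, 0.039]
eef_rot: [3.142, 0.0, 1.549]
force: [0.2, -0.8, 0.5]
grip_width: 0.0008
time_s: 21.15
ee_pos: [0.4404, -0.1883, 0.0389]
eef_rot: [-3.142, -0.0, 1.549]
force: [-0.4, 0.4, -0.9]
grip_width: 0.0004
time_s: 21.45
ee_pos: [0.4404, -0.1878, 0.0389]
eef_rot: [-3.142, -0.0, 1.549]
force: [1.2, -0.5, 0.4]
grip_width: 0.0006
```

View pics/wrist12.png

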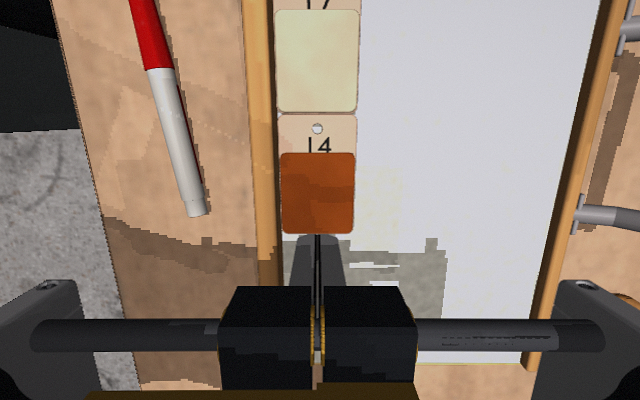

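No stop contact yet, so I keep going in 0.25–0.5 mm steps.

```bash
python3 -m creep '[[[0.005,0,0],0,0],[[0.01,0,0],0,0],[[0.01,0,0],0,0]]'
python3 -m creep '[[[0.005,0,0],0,0],[[0.01,0,0],0,0],[[0.01,0,0],0,0]]'
```

```text
time_s: 21.75
ee_pos: [0.4404, -0.1873, 0.039]
eef_rot: [3.142, 0.0, 1.549]
force: [-0.4, -0.5, 0.1]
grip_width: 0.0005
time_s: 22.05
ee_pos: [0.4406, -0.1871, 0.0391]
eef_rot: [3.141, 0.001, 1.549]
force: [0.5, -4.9, -0.2]
grip_width: -0.0
```

The y force jumped to -4.9 N with the fingers at the expected stop position, so the row is closed against the stop. Backing off, rising and looking.

```bash
python3 -m creep '[[[-0.03,0,0],0,0],[[-0.1,0,0],0,0],[[-0.2,0,0],0,0],[[-0.4,0,0],0,0],[[-0.5,0,-0.2],0,0],[[-0.5,0,-0.6],0,0],[[-0.5,0.2,-1.2],0,0],[[-0.5,0.4,-2.0],0,0],[[-0.3,0.7,-2.8],0,0],[[0,1.0,-3.6],0,0],[[0,1.2,-4.2],0,0],[[0,1.2,-4.4],0,0]]'
python3 -m creep '[[[0,0,0],0,0],[[0,0,0],0,0]]'
python3 - <<'E'
from h import *
o,c=grab("wrist"); save(c,"wrist13"); print(np.round(o["ee_pos"],4))
a=c["img"][0:300,200:340,::-1]; cv2.imwrite("pics/w13z.png",cv2.resize(a[:250],None,fx=3,fy=2.4,interpolation=cv2.INTER_CUBIC))
E
```

```text
time_s: 23.25
ee_pos: [0.5016, -0.1884, 0.2627]
eef_rot: [3.137, 0.002, 1.55]
force: [0.0, 0.2, -0.6]
grip_width: 0.0002
time_s: 23.45
ee_pos: [0.4996, -0.1883, 0.2576]
eef_rot: [-3.14, -0.001, 1.549]
force: [-0.7, -0.4, -0.2]
grip_width: 0.0004
[ 0.4996 -0.1883  0.2576]
```

View pics/wrist13.png

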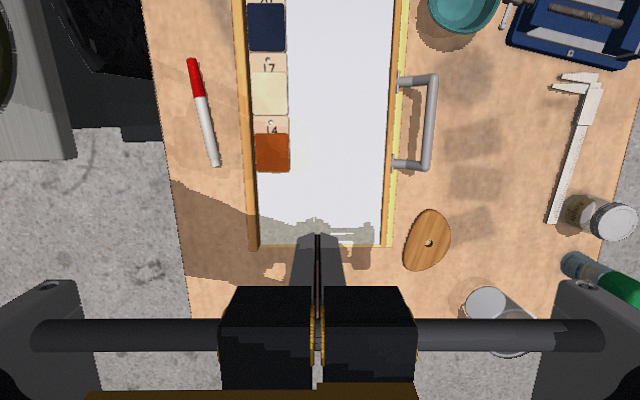

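View pics/w13z.png

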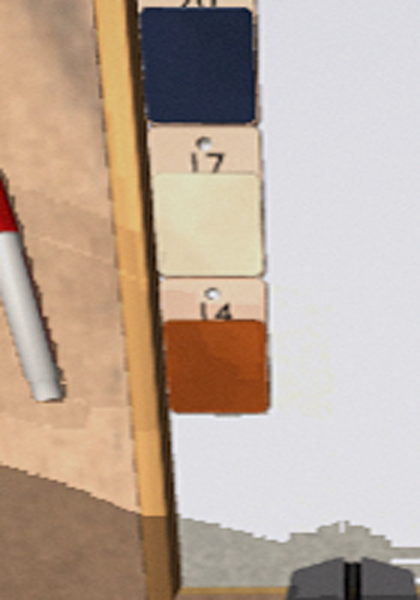

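The seams between tiles are closed and the row is straight. I shift left to see the stop end.

```bash
python3 -m creep '[[[0.4,0.1,0],0,0],[[0.9,0.3,0],0,0],[[1.4,0.5,0],0,0],[[1.8,0.7,0],0,0],[[2,0.8,0],0,0],[[2,0.8,0],0,0],[[2,0.8,0],0,0]]'
python3 - <<'E'
from h import *
o,c=grab("wrist"); save(c,"wrist14"); print(np.round(o["ee_pos"],4))
a=c["img"][0:260,140:320,::-1]; cv2.imwrite("pics/w14z.png",cv2.resize(a,None,fx=3,fy=2.3,interpolation=cv2.INTER_CUBIC))
o,c=grab("side"); a=c["img"][170:290,230:420,::-1]; cv2.imwrite("pics/side14z.png",cv2.resize(a,None,fx=4,fy=4,interpolation=cv2.INTER_CUBIC))
E
```

```text
time_s: 24.2
ee_pos: [0.5421, -0.0896, 0.2584]
eef_rot: [-3.141, -0.0, 1.549]
force: [-1.0, -1.1, -0.0]
grip_width: 0.0007
[ 0.5421 -0.0896  0.2584]
```

View pics/w14z.png

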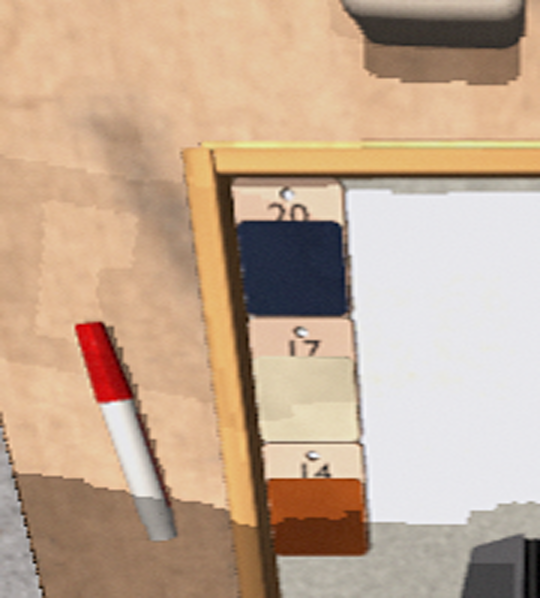

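View pics/side14z.png

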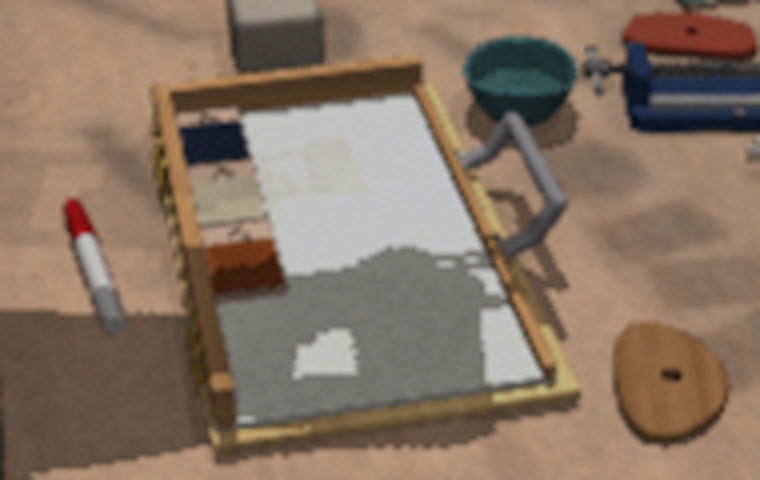

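The row sits against the stop and the fence with no visible gaps, and the bystanders are in their original places. One numeric check before handing in.

```bash
python3 - <<'E'
from h import *
o,c=grab("wrist")
z=lambda u,v:(140+u/3,v/2.3)
P=intray(c,[z(232,180),z(341,180),z(346,316),z(353,320),z(358,441),z(361,444),z(367,553),z(274,553)],0,.006)
print((P[:,:2]*1000).round(1).tolist())
print(np.round(o["force"],2),np.round(o["joint_vel"],3).max())
E
```

```text
[[-0.1, -0.4], [44.0, -0.3], [41.9, -70.6], [44.8, -72.8], [43.2, -142.4], [44.4, -144.2], [43.7, -213.2], [-0.0, -213.1]]
[-0.13  0.32  0.11] 0.005
```

```bash
python3 -c "
from station import ctrl
print(ctrl.hand_in())"
```

```text
the job is handed in; nothing more can be done
None
```

The tiles are in one row with their long edges against the fence, closed up against the end stop. The job is handed in at about 24 s of robot time.

**What I did:** I pinched the bar handle at 15 N and tilted the tray to about 0.85 rad. All three tiles slid flat to the fence. I lowered the tray at about 0.5 rad/s or less until it lay flat, then let go. With closed fingers I pushed the row along the fence at no more than about 20 mm/s, finishing in steps of half a millimetre or less. I stopped when the contact force at the stop reached 4.9 N.

**Last checks:**
- **Position:** In the tray frame the row runs from y of about -0.4 mm to -213 mm, with its outer edges 42–45 mm from the fence.
- **Gaps:** The row measured 213 mm against an ideal 216 mm. I put the 3 mm down to rounded corners and the camera calibration, since no gaps show between the tiles or at the stop.
- **Surroundings:** The tray was down and the robot was clear of everything. In the pictures the bowl, rib, clay block and marker look undisturbed; I did not measure their positions.

No check failed.

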